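Pack a coffee capsule down the leaning tube

ROBOT

A 7-joint arm with a two-finger parallel gripper is mounted at the origin on a cart in front of the work surface, level with it; the furniture and walls round the work are solid. World frame = base frame: x ahead of the robot, y to its left, z up, the work surface at z = 0. Lengths are in mm, angles in rad, forces in N, time in s.
With the tool pointing down it reaches from about 400 to 900 mm from the base axis. Payload 5.5 kg.
Tool frame: the origin (TCP) lies between the finger pads; the fingertips stand arm.tip_extent ahead of it and the grasp point (between the pads) lies 3 mm ahead of it (arm.tip_extent is the distance from the TCP to the fingertips, in mm); z points along the fingers, y is the line along which they close (so a half turn about z gives the same grasp; the last joint's range is limited). The gripper opens to 85 mm and grips with 20 to 120 N. Pads are 22 mm wide; open, the fingers measure 114 mm over their backs; the gripper's body (76 mm by 85 mm) begins 54 mm behind the grasp point. The pads swing forward as they close: fully open they stand 13 mm farther back than shut.
Start: joints at [1.407, 0.501, -0.427, 1.55, 0.221, 1.138, -0.21], TCP at [269.105, -591.677, 253.31] pointing down, gripper open.
Joint ranges: [-2.88, 2.88], [-0.31, 2.03], [-1.54, 1.56], [0.2, 2.42], [-1.41, 4.55], [0.19, 2.02], [-2.57, 2.57]. Speed limits (rad/s): [2.57, 2.57, 3.14, 3.14, 3.14, 3.14, 3.14].

INTERFACE

Orientations are given as [roll, pitch, yaw] about the fixed x, y, z axes, in that order (R = Rz(yaw) Ry(pitch) Rx(roll)).
In Python, from bench import arm, kinematics, imaging, order gives the robot as it stands. The module is installed in compiled form; this text tells all that it offers. Calls block until the motion is done:
- arm.move_pose(position, orientation): joint-space move of the TCP to a pose.
- arm.movel(position, rotation=None, velocity=150, contact_N=None): straight line of the TCP; rotation=None keeps the orientation; velocity is the mean speed in mm/s. With contact_N (N) it stops when the force on the tool has changed by that much, and returns True; else False.
- arm.move_joints(angles): joint-space move.
- arm.let_go() and arm.close(grasp_force=None): open the fingers fully, or close them until they stop; grasp_force is the grip in N (None keeps the last).
- arm.wait(seconds).
- kinematics.inverse_kinematics(position, orientation): joint angles nearest the present ones, or None.
- arm.observe(): the state.
- imaging.read_camera(name): name is "side" or "top"; returns a dict with "image" (420x560x3 uint8, blue, green, red), "z_map" (420x560 float32, mm along the optical axis (not along the pixel's ray), 0 where there is no reading), "mtx" (3x3 intrinsics, pixels), "dist" ([k1, k2, p1, p2, k3] as OpenCV has them; the pictures are not rectified), "origin" and "orientation" of the camera in the world. Camera axes: x right, y down, z forward; pixel columns grow to the right and rows downward; lengths in mm; the calibration is good to about 2 mm. A picture is of the moment at which its call begins.
A pose or a line that the arm cannot do raises arm.IKError and nothing moves.
- order.finish_job(): hands the job in; it is judged then, once.
The state is a dict: "time_s": time; "joint_positions": joint angles; "qd": joint speeds; "tau": joint torques, N m; "position": TCP position; "tcp_rot": TCP orientation; "force": force on the tool from outside, world axes, zero at the start; "ft_torque": the same for the moment, N m; "width": opening from 0.0 (shut) to 1.0 (fully open); "grasp_force": force on a finger pad.
Only numpy, scipy, OpenCV 4.12 (cv2) and the standard library are available. Lean on these libraries where they do the work, as an engineer would, in place of code of your own. Each camera call takes 0.05 s, during which the arm holds its last target. There are 200 camera calls.

TASK

Load the loose coffee capsule into the mouth of the leaning tube, on top of the one that is stuck part-way down, then use the pusher to pack both down until they bottom out, and press firmly (about 15 N) for a moment. Stand the pusher upright back on its rubber rest when done, and do not knock over the jar or the tin.

Things in the scene. Friction and masses are not known exactly. Their poses are not given: they have to be found in the camera images.
- tube: Round clear plastic tube, fixed, leaning 0.56 rad (32 degrees) from vertical, open mouth towards the robot. Origin: centre of its inner floor, 42 mm above the worktop. z runs up the middle of the tube to the mouth; y is level, square to the plane of the lean. Inner diameter 50 mm; the last 10 mm flare to 66 mm at the mouth rim (73 mm outside), 195 mm from the floor.
- mouth (a point): Centre of the tube's mouth, in the plane of its rim, about 207 mm above the worktop.
- stuck (a joint): How far (m) the stuck capsule has been pushed down the tube: it starts between 0 and 0.020 and bottoms out at 0.045. It slides stiffly, at about 7 N, stays where it is left and does not turn.
- stuck_top (a point): Centre of the top face of the stuck capsule, which is like the loose one (60 mm long). It is 105 mm from the tube's floor at joint 0 and 60 mm when bottomed out.
- capsule: Loose aluminium coffee capsule, a plain round can 43 mm in diameter and 60 mm long, about 60 g, standing upright on the worktop. Origin: centre of its underside, z up its axis. Let go in the tube's mouth, it slides down by its own weight or with a push.
- pusher: Long-handled pusher, 187 mm tall, 250 g, upright on the rubber rest. Origin: centre of its flat steel foot's underside, z up its axis. Foot 41 mm in diameter, 13 mm thick, then a 16 mm rod, a 37 mm steel collar 117 to 123 mm up, above it a dark wooden handle 27 to 31 mm in diameter from 123 to 187 mm up: hold it there, fingertips just above the collar.
- rest: Round flat black rubber rest, 90 mm in diameter, 5 mm thick, fixed to the worktop. Origin: centre of its underside.
- spread_jar: Bystander: jar with a black lid, 59 mm in diameter, 91 mm tall, standing between the loose capsule and the pusher. Origin: centre of its underside.
- coffee_tin: Bystander: round black tin, 79 mm in diameter, 113 mm tall, left of the tube. Origin: centre of its underside.
- stand: The tube's fixed steel foot, 160 x 100 mm, 12 mm thick, with two thin struts beside the tube up to 125 mm high. Origin: centre of its underside; the tube leans towards its -x.

How it is judged (in metres and radians):
On the way, in this order (a step that is already met when the one before it is completed fails the run):
1. the loose capsule is inside the tube, its underside less than 125 mm from the tube's floor (z of capsule in the frame of tube between 0.04 and 0.125 m and x of capsule in the frame of tube between -0.009 and 0.009 m and y of capsule in the frame of tube between -0.009 and 0.009 m), for 0.1 s.
2. the pusher presses on the loose capsule with more than 9 N while both capsules are bottomed out (contact force between pusher and capsule above 9 N and value of joint stuck above 0.042 m and z of capsule in the frame of tube below 0.066 m), for 0.2 s.
At the end, for the whole second after the job is handed in: The stuck capsule is within 3 mm of the bottom of its travel, the other lies on it in the tube (its underside less than 67 mm from the tube's floor), and the pusher stands still and upright on the rubber rest, its foot's centre within 30 mm of the rest's centre (value of joint stuck above 0.042 m and z of capsule in the frame of tube between 0.05 and 0.067 m and angle between the z axis of capsule and the z axis of tube, either way round below 0.2 rad and horizontal distance between pusher and rest below 0.03 m and angle between pusher's own z axis and vertical below 0.1 rad and height (world z) of pusher below 0.012 m and linear speed of pusher below 0.02 m/s); the robot touches nothing.
It fails at once if a bystander (the jar or the tin) is knocked over (angle between any of spread_jar, coffee_tin's own z axis and vertical above 0.6 rad).
It also fails if it takes over 67 s, if anything falls off the work surface, if the arm or the gripper's body presses on something with over 40 N, if the wrist force passes 120 N, or if a joint passes its speed limit or range.

## Working session

There is one attempt and no reset: what is moved stays moved. The work goes in short steps, each a Python script; the robot and the scene stay as the last script left them, time stands still between calls to the robot, and variables do not carry over. Pictures are saved under pics/ and viewed, at most 10 in all, crops included, and the job is handed in when it is done.

```bash
mkdir -p pics; cat > h.py <<'E'
import numpy as np, cv2
from scipy.spatial.transform import Rotation as R
from bench import arm, kinematics, imaging, order
def cloud(c):
    h,w=c["z_map"].shape
    u,v=np.meshgrid(np.arange(w),np.arange(h))
    p=cv2.undistortPoints(np.stack([u,v],-1).reshape(-1,1,2).astype(np.float64),c["mtx"],np.array(c["dist"],float)).reshape(h,w,2)
    P=np.dstack([p,np.ones((h,w))])*c["z_map"][...,None]
    o=np.array(c["orientation"],float)
    M=o if o.shape==(3,3) else R.from_euler('xyz',o).as_matrix()
    W=P@M.T+np.array(c["origin"]); W[c["z_map"]<=0]=np.nan
    return W
E
python3 - <<'E'
from h import *
print(arm.observe(),arm.tip_extent)
for n in("side","top"):
    c=imaging.read_camera(n); cv2.imwrite(f"pics/{n}0.png",c["image"]); np.savez(f"{n}0.npz",W=cloud(c),im=c["image"])
    print(n,c["origin"],c["orientation"],c["mtx"],c["dist"])
E
```

```text
{'time_s': 0.0, 'joint_positions': array([ 1.40719074,  0.50185149, -0.42677034,  1.55145175,  0.22078403,
        1.13827087, -0.21029241]), 'qd': array([-9.01706951e-05,  1.72478543e-03,  5.34981477e-04,  5.46077571e-04,
        1.60424988e-03, -1.39765044e-03,  1.55934807e-03]), 'tau': array([-2.38106520e-05, -5.69509113e+01, -5.81587046e+00, -2.80932623e+01,
        1.05244294e-02,  1.20723512e-02, -1.14615773e-05]), 'position': array([ 268.76370897, -591.12554923,  252.25443179]), 'tcp_rot': array([-3.13966312e+00, -7.74415621e-05,  4.26843294e-01]), 'force': array([-1.31489226,  0.76867305,  0.02590603]), 'ft_torque': array([ 0.01519686,  0.02453645, -0.0686472 ]), 'grasp_force': 0.0, 'width': 0.9949612626390939} 22.0
side [ 393.26398047 -781.58440973  969.02653189] [-2.26475034 -0.01710783 -0.12145374] [[537.27362962   0.         273.47503351]
 [  0.         537.27362962 200.32858983]
 [  0.           0.           1.        ]] [0.00916852 0.         0.         0.         0.        ]
top [ 408.84371281  217.5430451  1356.09370808] [-3.04248583  0.00830856 -1.55434876] [[414.45278213   0.         277.38975222]
 [  0.         414.45278213 216.97143557]
 [  0.           0.           1.        ]] [-0.07476608  0.          0.          0.          0.        ]
```

View pics/side0.png

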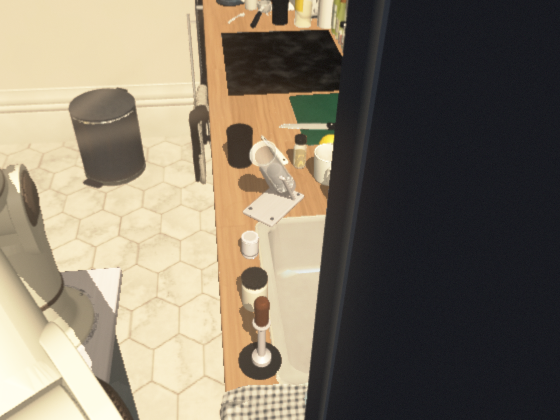

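View pics/top0.png

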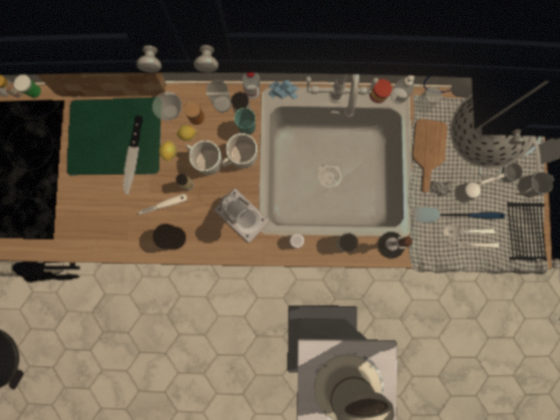

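The side view shows the tin (240,145), tube mouth (265,155), capsule (250,243), jar (254,285), pusher (262,325) and rest (260,360). In the top view the capsule is at (297,241), the jar at (349,242), the pusher at (390,244), the tube at (240,215) and the tin at (169,237).

```bash
python3 - <<'E'
from h import *
S=np.load("side0.npz");T=np.load("top0.npz")
def rep(D,box,lo,hi,name):
    u0,v0,u1,v1=box; P=D["W"][v0:v1,u0:u1].reshape(-1,3); P=P[(P[:,2]>lo)&(P[:,2]<hi)]
    if len(P)<3: print(name,len(P));return
    c,r=cv2.minEnclosingCircle(P[:,:2].astype(np.float32))
    print(name,len(P),"circ",np.round(c,1),round(r,1),"med",np.round(np.median(P,0),1))
rep(T,(280,225,315,258),52,70,"cap T"); rep(S,(235,225,268,262),52,70,"cap S")
rep(T,(335,230,365,258),82,100,"jar T"); rep(S,(238,262,275,300),82,100,"jar S")
rep(T,(370,225,420,265),3,9,"rest T"); rep(S,(235,335,290,385),3,9,"rest S")
rep(T,(370,225,420,265),175,200,"push T"); rep(S,(235,290,290,330),175,200,"push S"); 
for lo in(130,150,170): rep(S,(235,290,290,335),lo,lo+10,"push S%d"%lo); 
rep(S,(235,335,290,375),10,25,"foot S")
rep(T,(150,215,190,255),105,125,"tin T"); rep(S,(220,120,258,170),105,125,"tin S")
rep(T,(210,185,272,245),8,16,"stand T");rep(S,(240,185,310,228),8,16,"stand S")
rep(T,(210,185,272,245),185,230,"mouth T");rep(S,(240,130,300,200),185,235,"mouth S")
a=cv2.resize(S["im"][130:240,210:320],None,fx=4,fy=4,interpolation=2);b=cv2.resize(T["im"][180:270,200:280],(391,440),interpolation=2)
cv2.imwrite("pics/c1.png",np.hstack([a[:, :400],b]))
P=S["W"][130:240,210:320].reshape(-1,3);P=P[(P[:,2]>150)&(P[:,2]<240)]
for q in P[::12]:print(np.round(q).astype(int),end=" ")
E
```

```text
cap T 148 circ [466.7 169.3] 21.5 med [466.1 168.1  60.6]
cap S 205 circ [463.4 168.7] 24.4 med [465.4 165.4  60. ]
jar T 287 circ [462.7  10.6] 29.4 med [463.9  10.8  90.8]
jar S 470 circ [461.3  12.2] 30.6 med [462.3   8.   90.4]
rest T 745 circ [ 458.9 -155.6] 102.5 med [ 466.1 -154.7    5.3]
rest S 1244 circ [ 462.9 -141.2] 80.3 med [ 474.7 -151.9    5.1]
push T 97 circ [ 461.8 -140. ] 15.6 med [ 462.1 -137.8  190.3]
push S 217 circ [ 462.5 -140.6] 15.4 med [ 462.1 -147.2  189.5]
push S130 44 circ [ 461.6 -143. ] 16.5 med [ 461.5 -151.   134.7]
push S150 43 circ [ 461.4 -144. ] 13.4 med [ 460.6 -150.9  155.4]
push S170 52 circ [ 462.4 -143.5] 14.0 med [ 461.3 -152.7  175.6]
foot S 217 circ [ 456.7 -147.5] 42.4 med [ 460.4 -149.1   20.5]
tin T 515 circ [471.2 569.5] 39.6 med [470.  569.2 112. ]
tin S 355 circ [467.6 567.5] 44.7 med [470.1 563.4 112. ]
stand T 448 circ [572.5 348.2] 113.8 med [531.7 334.8  11.8]
stand S 1095 circ [555.2 326.4] 94.3 med [538.4 334.   12.1]
mouth T 315 circ [518.  315.2] 38.7 med [517.  312.  197.1]
mouth S 413 circ [516.1 312.1] 38.6 med [514.3 328.
[... 176 characters left out ...]
 [527 340 201] [494 337 203] [525 345 195] [486 332 204] [517 341 195] [543 307 217] [509 343 192] [540 338 193] [501 336 194] [538 345 185] [495 327 197] [528 351 178] [484 319 200] [518 352 175] [547 316 198] [510 345 177] [542 356 168] [495 326 189] [529 355 166] [479 317 193] [513 351 166] [537 295 204] [498 326 182] [533 364 153] [481 305 195] [515 351 160] [549 309 187] [504 336 169] [543 303 189] [500 325 174] [545 302 187] [503 329 167] [543 303 183] [500 301 184] [543 302 181] [499 289 190] [529 291 187] [494 288 188] [524 290 185] [559 322 159] [522 292 180] [555 316 161] [524 294 176] [558 318 156] [533 299 168] [513 305 162] [544 307 159] [528 301 161] [521 303 157] [531 305 151]
```

View pics/c1.png

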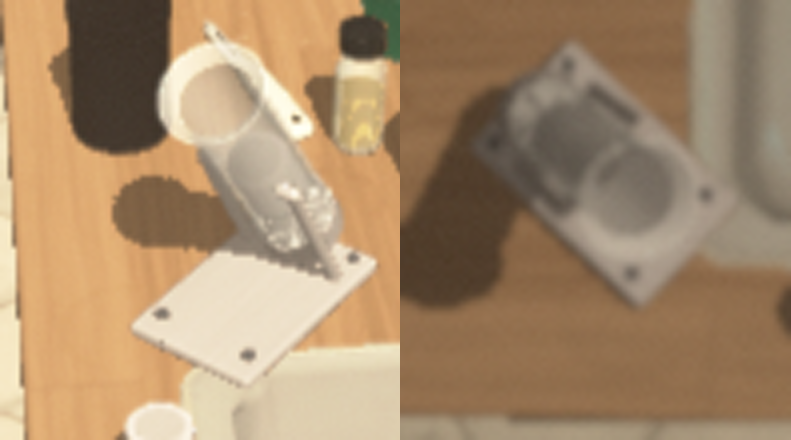

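```bash
python3 - <<'E'
from h import *
from scipy.optimize import least_squares
S=np.load("side0.npz");T=np.load("top0.npz")
def bx(D,b): return D["W"][b[1]:b[3],b[0]:b[2]].reshape(-1,3)
s=bx(T,(210,185,272,245)); s2=bx(S,(240,185,310,228))
for P in(s,s2,np.vstack([s,s2])):
    q=P[(P[:,2]>9)&(P[:,2]<15)]; q=q[np.linalg.norm(q[:,:2]-[550,335],axis=1)<105]; print(len(q),cv2.minAreaRect(q[:,:2].astype(np.float32)))
# rim
for n,P in(("T",s),("S",bx(S,(240,125,310,205)))):
  for h in (-2.30,-2.356,-2.40):
    a=np.array([np.sin(.56)*np.cos(h),np.sin(.56)*np.sin(h),np.cos(.56)])
    y=np.array([-np.sin(h),np.cos(h),0]);x=np.cross(y,a)
    q=P[np.isfinite(P[:,2])&(P[:,2]>60)]; q=q[np.linalg.norm(q[:,:2]-[540,330],axis=1)<90]
    M=np.array([518,315,207.]); d=(q-M)@np.c_[x,y,a]
    k=d[np.abs(d[:,2])<5]; c,r=cv2.minEnclosingCircle(k[:,:2].astype(np.float32))
    print(n,h,len(k),"c(x,y)",np.round(c,1),r,"M",np.round(M+c[0]*x+c[1]*y,1),"smax",np.round(np.percentile(d[:,2],[90,95,99]),1))
    # outer cylinder
    b=d[(d[:,2]<-20)&(d[:,2]>-120)]; f=least_squares(lambda p:np.hypot(b[:,0]-p[0],b[:,1]-p[1])-p[2],[0,0,28],loss='soft_l1')
    print("   cyl",np.round(f.x,1),"M",np.round(M+f.x[0]*x+f.x[1]*y,1),round(f.cost/len(b),2))
E
```

```text
358 ((547.67431640625, 348.614501953125), (171.08804321289062, 174.21971130371094), 0.7362722158432007)
972 ((546.4827270507812, 335.724853515625), (154.3714599609375, 166.83799743652344), 83.22179412841797)
1330 ((548.14501953125, 347.9701232910156), (176.58416748046875, 173.55076599121094), 89.26116180419922)
T -2.3 205 c(x,y) [ 6.9 -0.3] 36.3292236328125 M [513.9 310.8 203.3] smax [2.2 4.3 6.8]
   cyl [ 4.4  0.2 26.8] M [515.7 312.1 204.7] 1.23
T -2.356 201 c(x,y) [6.9 0. ] 36.33600997924805 M [513.9 310.8 203.3] smax [2.4 4.3 6.6]
   cyl [ 4.4 -1.5 26.8] M [514.3 313.4 204.6] 1.3
T -2.4 200 c(x,y) [6.9 0.3] 36.33775329589844 M [513.9 310.8 203.3] smax [2.2 4.6 7. ]
   cyl [ 4.5 -2.9 26.8] M [513.2 314.5 204.6] 1.39
S -2.3 226 c(x,y) [ 5.1 -2.3] 36.4033317565918 M [513.4 313.3 204.3] smax [1.5 4.  7.4]
   cyl [ 6.7  0.6 27. ] M [514.7 310.3 203.4] 1.37
S -2.356 223 c(x,y) [ 5.2 -2. ] 36.427146911621094 M [513.5 313.3 204.2] smax [2.1 4.2 7.3]
   cyl [ 6.8 -0.8 26.8] M [513.4 311.5 203.4] 1.4
S -2.4 222 c(x,y) [ 5.4 -1.4] 36.60731506347656 M [513.7 312.9 204.1] smax [2.3 4.2 7.6]
   cyl [ 6.9 -1.9 26.7] M [512.4 312.4 203.3] 1.48
```

```bash
python3 - <<'E'
from h import *
for n,px in(("top",[(200+(u-400)/4.8875,180+v/4.8889) for u,v in((567,65),(706,193),(631,272),(494,143))]),("side",[(210+u/4,130+v/4) for u,v in((163,313),(248,354),(353,257))])):
    c=imaging.read_camera(n)
    p=cv2.undistortPoints(np.array(px).reshape(-1,1,2)-.4,c["mtx"],c["dist"]).reshape(-1,2)
    d=np.c_[p,np.ones(len(p))]@R.from_euler('xyz',c["orientation"]).as_matrix().T
    o=np.array(c["origin"]); W=o+d*((12-o[2])/d[:,2])[:,None]; print(n,np.round(W,1).tolist(),W.mean(0))
    pr=[(0,1),(3,2)] if n=="top" else [(2,1)]
    for i,j in pr: print("h",np.arctan2(*(W[j]-W[i])[[1,0]]),np.linalg.norm(W[j]-W[i]))
    for i,j in ([(1,2),(0,3)] if n=="top" else [(0,1)]): print("perp",np.arctan2(*(W[j]-W[i])[[1,0]]))
E
```

```text
top [[619.5, 375.5, 12.0], [534.6, 280.3, 12.0], [481.1, 329.1, 12.0], [566.0, 423.1, 12.0]] [550.32003288 351.97484782  12.        ]
h -2.2989164215772195 127.56231584322254
h -2.3054557137256806 126.64754380270851
perp 2.4018565054361454
perp 2.414535487407073
side [[482.0, 332.8, 12.0], [534.9, 285.0, 12.0], [621.0, 379.9, 12.0]] [545.97653856 332.57806938  12.        ]
h -2.307958643350144 128.14900176300628
perp -0.7353033350282299
```

```bash
cat >> h.py <<'E'
H=-2.305; TH=.56
A=np.array([np.sin(TH)*np.cos(H),np.sin(TH)*np.sin(H),np.cos(TH)]); M=np.array([512.5,311.5,207.])
def rot(z,sg=1):
    y=sg*np.array([-np.sin(H),np.cos(H),0]); return R.from_matrix(np.c_[np.cross(y,z),y,z]).as_euler('xyz')
CAP=np.array([465.5,169.]); PUS=np.array([462.,-141.5])
E
python3 - <<'E'
from h import *
dn=np.array([0,0,-1.])
for sg in(1,-1):
  print(sg,rot(dn,sg),rot(-A,sg))
  for p,z in(([269,-591,350],dn),([*CAP,300],dn),([*CAP,59],dn),(M+A*90,-A),(M+A*31,-A),(M+A*200,-A),(M+A*70,-A),([*PUS,370],dn),([*PUS,150],dn)):
    q=kinematics.inverse_kinematics(list(p),list(rot(z,sg))); print(np.round(p),None if q is None else np.round(q,2))
E
```

```text
1 [3.14159265 0.         0.83659265] [ 3.14159265 -0.56        0.83659265]
[ 269 -591  350] [ 1.47  0.44 -0.53  1.43  0.23  1.33  0.2 ]
[466. 169. 300.] [ 0.36  0.23 -0.87  1.87  0.19  1.13 -1.31]
[466. 169.  59.] [ 0.3   0.68 -0.88  2.05  0.77  0.77 -1.8 ]
[480. 276. 283.] [ 0.6   0.09 -1.08  2.17 -0.3   0.42 -0.94]
[501. 299. 233.] [ 0.29  0.24 -0.84  2.16 -0.02  0.28 -1.21]
[441. 233. 376.] [ 0.41 -0.23 -0.67  2.14 -0.63  0.78 -0.64]
[488. 284. 266.] [ 0.53  0.16 -1.05  2.17 -0.15  0.37 -1.09]
[ 462. -142.  370.] [ 1.05  0.13 -0.88  1.79  0.1   1.27 -0.59]
[ 462. -142.  150.] [ 0.87  0.41 -0.75  2.04  0.38  0.83 -0.83]
-1 [ 3.14159265  0.         -2.305     ] [ 3.14159265  0.56       -2.305     ]
[ 269 -591  350] [ 0.32  0.76  1.36  1.47 -0.74  1.5  -2.21]
[466. 169. 300.] [ 0.65  0.39 -1.29  1.86  0.41  1.2   1.63]
[466. 169.  59.] [ 0.55  1.02 -1.31  2.05  1.15  1.12  1.08]
[480. 276. 283.] [ 0.75  0.13 -1.24  2.17 -0.19  0.42  2.1 ]
[501. 299. 233.] [ 0.62  0.42 -1.28  2.16  0.69  0.37  1.3 ]
[441. 233. 376.] [-0.91 -0.25  0.44  2.17 -0.16  0.67  2.06]
[488. 284. 266.] [ 0.68  0.22 -1.23  2.17  0.07  0.37  1.87]
[ 462. -142.  370.] [ 1.37  0.24 -1.29  1.79  0.24  1.3   2.43]
[ 462. -142.  150.] [ 1.23  0.72 -1.3   2.03  0.82  1.05  1.93]
```

sg=+1 works everywhere. Go for the capsule.

```bash
python3 - <<'E'
from h import *
dn=rot(np.array([0,0,-1.]))
arm.movel([268.8,-591,350],velocity=200)
arm.move_pose([*CAP,300],dn); print(arm.observe()["position"],arm.observe()["time_s"])
arm.movel([*CAP,110],velocity=200)
print(arm.movel([*CAP,59],velocity=80,contact_N=8))
arm.close(30)
o=arm.observe();print(o["position"],o["width"],o["grasp_force"],o["time_s"],o["force"])
arm.movel([*CAP,300],velocity=200)
o=arm.observe();print(o["position"],o["width"],o["grasp_force"],o["time_s"],o["joint_positions"])
for n in("side","top"):
    c=imaging.read_camera(n); np.savez(f"{n}1.npz",W=cloud(c),im=c["image"])
S=np.load("side1.npz")["im"];T=np.load("top1.npz")["im"]
cv2.imwrite("pics/c2.png",np.hstack([cv2.resize(S[120:260,190:330],(400,400)),cv2.resize(T[170:290,230:350],(400,400))]))
E
```

```text
[466.04193358 168.04392182 299.96780655] 3.6083
False
[465.85692451 169.0780998   59.51221054] 0.49069786493956735 30.187324167231964 5.9667 [-1.22996849 -1.31090398  6.1885531 ]
[464.79990759 168.62041037 298.88901009] 0.4913631802197689 30.43237032426987 7.325 [ 0.36224729  0.23359372 -0.8738974   1.86650889  0.19657549  1.1330732
 -1.31686116]
```

View pics/c2.png

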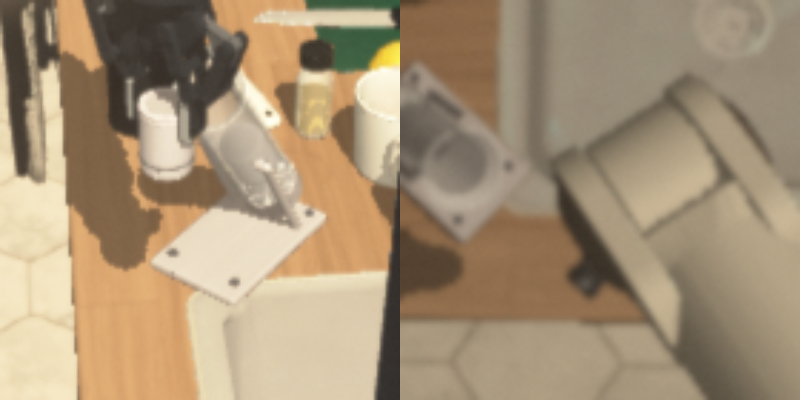

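The capsule is held straight between the fingers (left crop 165,135). Next I move to the pre-insert pose and check alignment before going in.

```bash
python3 - <<'E'
from h import *
tl=rot(-A)
try: arm.movel(M+A*(59+50),tl,velocity=80)
except arm.IKError as e: print("IK",e); arm.move_pose(M+A*(59+50),tl)
arm.movel(M+A*(59+12),velocity=60)
o=arm.observe();print(o["position"],M+A*71,o["tcp_rot"],tl,o["width"],o["time_s"],o["force"],o["joint_positions"])
c=imaging.read_camera("side"); W=cloud(c); np.savez("side2.npz",W=W,im=c["image"])
t=imaging.read_camera("top")
cv2.imwrite("pics/c3.png",np.hstack([cv2.resize(c["image"][120:220,215:315],(400,400),interpolation=2),cv2.resize(t["image"][180:260,205:285],(400,400),interpolation=2)]))
E
```

```text
[487.23837501 283.67920701 267.30344779] [487.23161575 283.50230096 267.15511288] [-3.14133652 -0.56014582  0.83669729] [ 3.14159265 -0.56        0.83659265] 0.48845907606031325 9.6083 [ 0.00117733 -1.09748583 -0.93351309] [ 0.45559837  0.13712255 -0.96012271  2.16906288 -0.21965915  0.37470146
 -1.02047672]
```

View pics/c3.png

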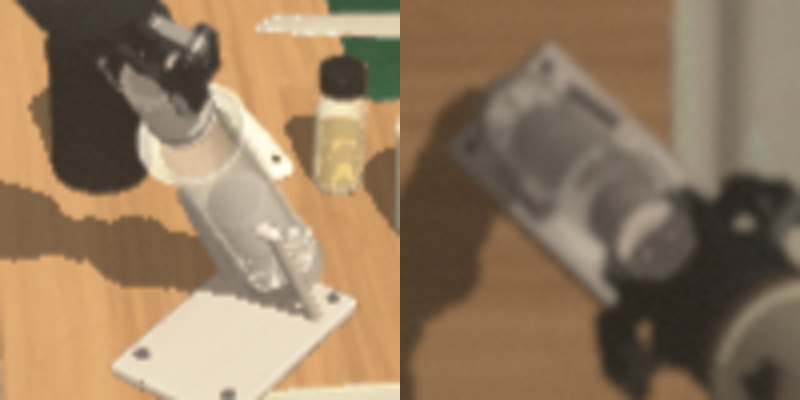

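The capsule sits just outside the mouth (left crop 190,130) and lines up with the tube axis in both views. I insert it with a contact stop.

```bash
python3 - <<'E'
from h import *
print(arm.movel(M+A*(59-28),velocity=40,contact_N=6))
o=arm.observe();p=o["position"];print("s",(p-M)@A-59,o["force"],o["time_s"])
E
```

```text
False
s -27.861243508929526 [-0.01797641 -0.16434392 -1.02889516] 10.8583
```

```bash
python3 - <<'E'
from h import *
arm.let_go(); arm.wait(0.3)
arm.movel(M+A*140,velocity=120)
arm.movel(M+A*140+[-40,-80,120],velocity=200)
c=imaging.read_camera("side"); np.savez("side3.npz",W=cloud(c),im=c["image"])
t=imaging.read_camera("top"); print(arm.observe()["time_s"])
cv2.imwrite("pics/c4.png",np.hstack([cv2.resize(c["image"][120:220,215:315],(400,400),interpolation=2),cv2.resize(t["image"][180:260,205:285],(400,400),interpolation=2)]))
E
```

```text
Traceback (most recent call last):
bench.IKError: the arm cannot follow that straight line within its joint ranges
```

```bash
python3 - <<'E'
from h import *
dn=rot(np.array([0,0,-1.]))
arm.move_pose([*PUS,300],dn)
c=imaging.read_camera("side"); W=cloud(c); np.savez("side3.npz",W=W,im=c["image"])
t=imaging.read_camera("top"); o=arm.observe(); print(o["time_s"],o["position"],o["joint_positions"])
b=W[130:210,235:305].reshape(-1,3); b=b[np.isfinite(b[:,2])]
d=(b-(M-195*A))@np.c_[np.cross([-np.sin(H),np.cos(H),0],A),[-np.sin(H),np.cos(H),0],A]
k=(np.hypot(d[:,0],d[:,1])<15); print(np.histogram(d[k,2],np.arange(40,220,10)))
cv2.imwrite("pics/c4.png",np.hstack([cv2.resize(c["image"][120:220,215:315],(400,400),interpolation=2),cv2.resize(t["image"][180:260,205:285],(400,400),interpolation=2)]))
E
```

```text
14.3 [ 462.22368531 -140.15113751  300.19450557] [ 0.90787348  0.17790556 -0.74197634  1.89425554  0.13315551  1.11852718
 -0.61659946]
(array([0, 0, 0, 0, 0, 0, 0, 0, 0, 0, 0, 0, 0, 0, 0, 0, 0]), array([ 40,  50,  60,  70,  80,  90, 100, 110, 120, 130, 140, 150, 160,
       170, 180, 190, 200, 210]))
```

View pics/c4.png

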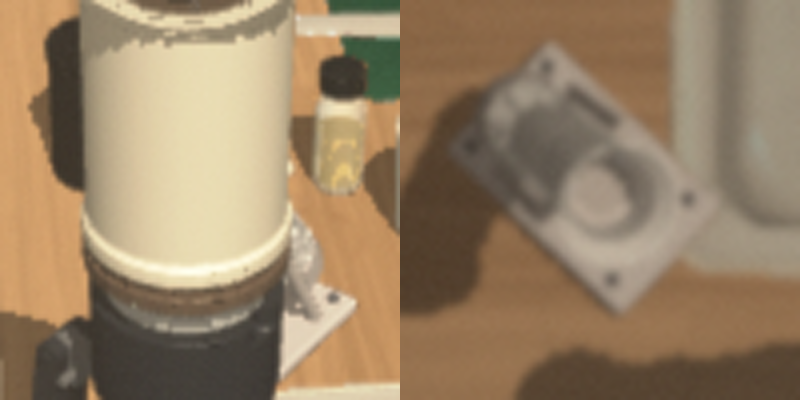

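In the top crop the capsule lies inside the tube, below the rim (600,195). Now I grasp the pusher.

```bash
python3 - <<'E'
from h import *
arm.movel([*PUS,205],velocity=150)
print(arm.movel([*PUS,151.5],velocity=60,contact_N=6))
arm.close(90)
o=arm.observe();print(o["position"],o["width"],o["grasp_force"],o["time_s"],o["force"],o["ft_torque"])
np.save("g.npy",o["position"])
arm.movel([*PUS,390],velocity=150)
o=arm.observe();print(o["position"],o["width"],o["grasp_force"],o["time_s"],o["force"],o["ft_torque"],o["joint_positions"])
D=151.5-5
for p in (M+A*(D+40),M+A*(D-80)): print(kinematics.inverse_kinematics(list(p),list(rot(-A))))
c=imaging.read_camera("side")
cv2.imwrite("pics/c5.png",cv2.resize(c["image"][180:400,180:330],(440,600)))
E
```

```text
False
[ 462.32774934 -141.64782252  151.93517165] 0.32388818777795425 87.9399278950309 16.7 [-0.65804711 -0.29421965  5.45000493] [0.03351398 0.16923315 0.01099232]
[ 461.54667173 -141.39420791  389.16423337] 0.32018373082675994 88.49720425540085 18.4417 [ 1.15583325  0.53618197 -2.67459177] [-0.0033718  -0.00637103  0.00378142] [ 0.94349171  0.09847066 -0.74879634  1.76276841  0.06887     1.30873207
 -0.55493213]
[ 0.86084455 -0.30287742 -1.01882454  2.14281016 -0.81933164  0.84392331
 -0.46459579]
[ 0.61529387  0.20543666 -1.15774503  2.16608636  0.00875531  0.3601981
 -1.22481301]
```

View pics/c5.png

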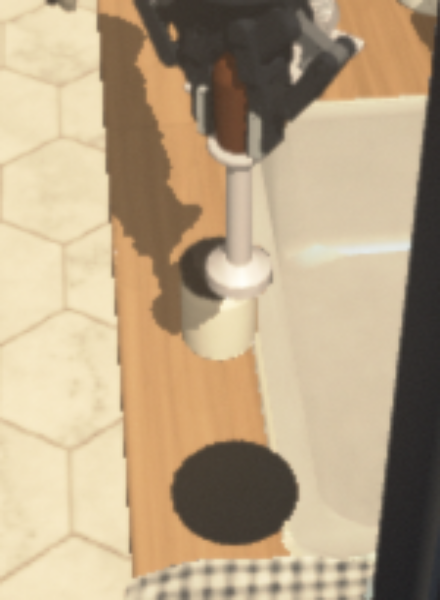

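The pusher hangs straight in the grip, and the rest is clear at crop (235,490), about pixel (260,360). Next I move it to the tube.

```bash
python3 - <<'E'
from h import *
dn=rot(np.array([0,0,-1.])); tl=rot(-A); D=146.5
c=imaging.read_camera("side")
p=cv2.undistortPoints(np.array([[[260.1,359.7]]]),c["mtx"],c["dist"]).ravel(); d=R.from_euler('xyz',c["orientation"]).apply([*p,1]); o=np.array(c["origin"]); print("rest",o+d*(5-o[2])/d[2])
arm.movel([440,160,390],velocity=200)
P=M+A*(D+15)
try: arm.movel(P,tl,velocity=80)
except arm.IKError as e: print("IK",e); arm.move_pose(P,tl)
o=arm.observe();print(o["position"],P,o["tcp_rot"],o["time_s"],o["force"],o["joint_positions"])
c=imaging.read_camera("side");t=imaging.read_camera("top")
cv2.imwrite("pics/c6.png",np.hstack([cv2.resize(c["image"][110:210,215:315],(400,400),interpolation=2),cv2.resize(t["image"][180:260,205:285],(400,400),interpolation=2)]))
E
```

```text
rest [ 460.15701614 -141.53787959    5.        ]
[455.31856767 247.70838159 344.177818  ] [455.02332315 247.81509302 343.83170043] [ 3.14095554 -0.56000673  0.83680379] 21.6083 [ 0.76571862 -0.22614186 -2.71854275] [ 0.58356351 -0.15855501 -0.88250726  2.15576858 -0.64123561  0.6790161
 -0.63326287]
```

View pics/c6.png

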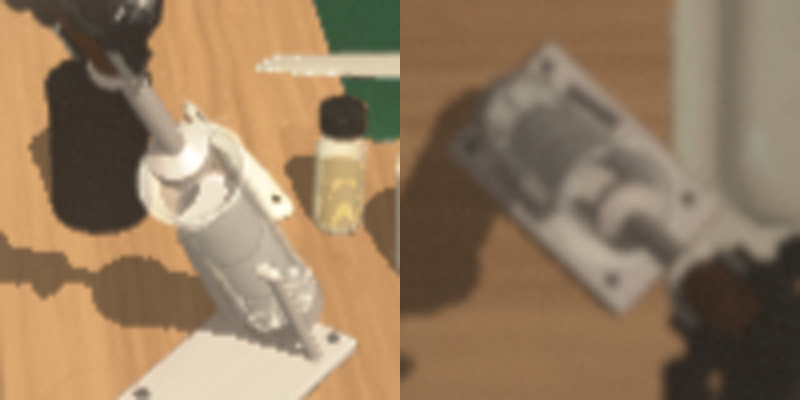

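The foot is centred in the mouth in both views (left crop 180,155; right crop 625,200). I push in stages.

```bash
python3 - <<'E'
from h import *
D=146.5
def st(n):
    o=arm.observe(); d=o["position"]-M; print(n,"foot s",round(195+d@A-D,1),"F.a",round(o["force"]@A,1),np.round(o["force"],1),"w",round(o["width"],3),"t",o["time_s"])
print(arm.movel(M+A*(D-75),velocity=25,contact_N=4)); st("touch")
print(arm.movel(M+A*(D-85),velocity=20,contact_N=16)); st("push")
arm.wait(.5); st("hold")
E
```

```text
True
touch foot s 157.6 F.a -1.1 [ 0.3  0.6 -0.9] w 0.32 t 23.75
True
push foot s 120.9 F.a 15.1 [-6.9 -6.6 11.9] w 0.317 t 25.4083
hold foot s 120.9 F.a 14.3 [-6.4 -6.1 11.3] w 0.319 t 25.9083
```

```bash
python3 - <<'E'
from h import *
D=146.5; dn=rot(np.array([0,0,-1.]))
def st(n):
    o=arm.observe(); d=o["position"]-M; print(n,"foot s",round(195+d@A-D,1),"F.a",round(o["force"]@A,1),np.round(o["force"],1),"w",round(o["width"],3),"t",o["time_s"],np.round(o["position"],1))
print(arm.movel(M+A*(D-85),velocity=15,contact_N=5)); st("more"); arm.wait(.4); st("hold")
arm.movel(M+A*(D+15),velocity=80); st("out")
arm.movel([440,160,390],dn,velocity=100); st("up")
np.savez("side4.npz",im=imaging.read_camera("side")["image"])
G=[460.8,-141.5]
arm.movel([*G,390],velocity=200)
arm.movel([*G,175],velocity=150)
print(arm.movel([*G,147],velocity=25,contact_N=5)); st("down")
c=imaging.read_camera("side")["image"];t=imaging.read_camera("top")["image"]
a=np.load("side4.npz")["im"]
cv2.imwrite("pics/c7.png",np.hstack([cv2.resize(a[110:210,215:315],(400,400)),cv2.resize(c[285:385,215:315],(400,400),interpolation=2)]))
E
```

```text
True
more foot s 120.9 F.a 13.0 [-6.8 -5.3 10. ] w 0.321 t 26.1167 [486.4 282.2 267.9]
hold foot s 120.9 F.a 11.4 [-4.7 -5.3  9. ] w 0.32 t 26.5167 [486.2 282.  267.7]
out foot s 209.6 F.a -2.2 [-0.8  0.1 -2.9] w 0.319 t 27.7833 [454.7 248.  343.3]
up foot s 288.8 F.a -1.9 [-0.8  0.6 -2.2] w 0.318 t 28.9333 [439.8 160.3 389.7]
True
down foot s 198.9 F.a 5.4 [-0.8 -0.1  5.9] w 0.317 t 33.0833 [ 460.8 -141.4  152. ]
```

View pics/c7.png

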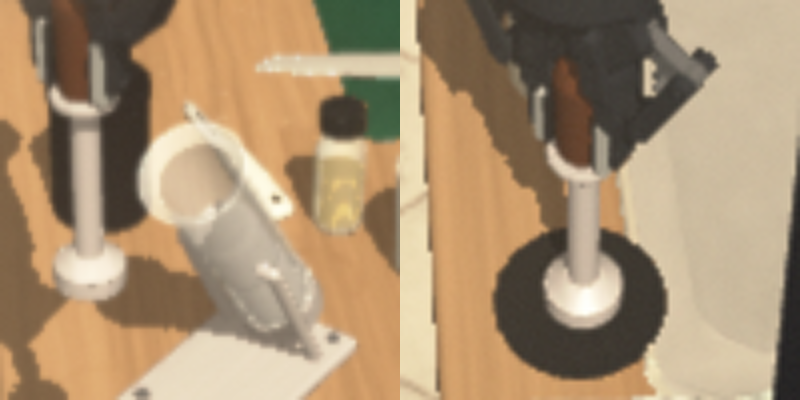

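The pusher foot stands centred on the rest (right crop 583,295), and the tube looks packed deep (left crop). I let go, retreat and check.

```bash
python3 - <<'E'
from h import *
arm.let_go(); arm.movel([460.8,-141.5,260],velocity=100)
dn=rot(np.array([0,0,-1.])); arm.movel([440,-20,330],velocity=200); arm.wait(.5)
c=imaging.read_camera("side"); t=imaging.read_camera("top"); print(arm.observe()["time_s"],arm.observe()["width"])
cv2.imwrite("pics/c8.png",np.hstack([cv2.resize(c["image"][110:400,200:320],(248,600)),cv2.resize(t["image"][180:270,140:430],(552,171)).repeat(1,0)[:171].copy() if 0 else np.vstack([cv2.resize(t["image"][180:270,140:430],(552,171)),np.zeros((429,552,3),np.uint8)])]))
E
```

```text
36.4833 0.9987448670748773
```

View pics/c8.png

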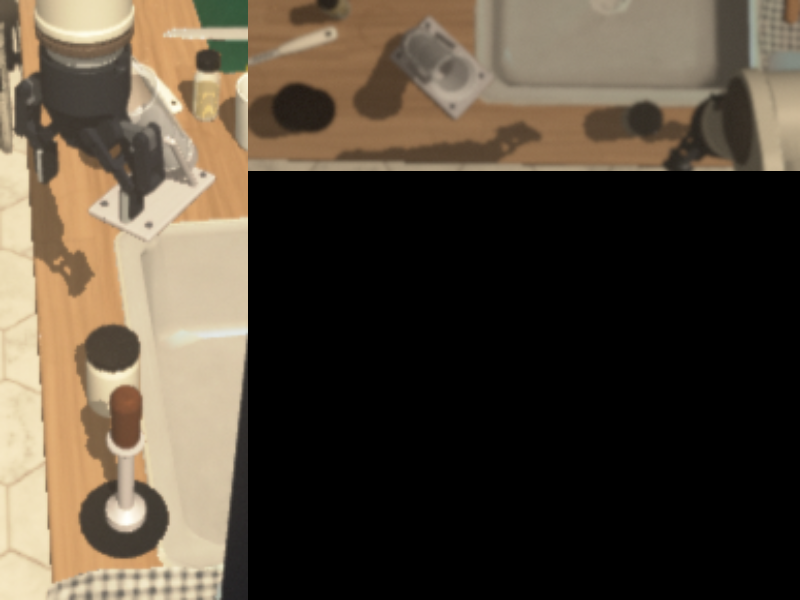

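The pusher stands upright on the rest (125,515), the jar (112,370) and tin (303,107) are upright, and the gripper touches nothing. I hand in the job.

```bash
python3 -c "
from h import *
print(order.finish_job())"
```

```text
the job is handed in; nothing more can be done
None
```

The job is handed in at about 36.5 s. By the arm's readings both capsules are bottomed out, with the pusher foot stopping at about 121 mm (120 mm expected) and held at about 14 N measured. The pusher is back upright on its rest, and the jar and tin are still standing. The hand-in returned no verdict.

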